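Slacken the belt sander's ratchet take-up

ROBOT

A 6-joint arm with a two-finger parallel gripper is mounted at the origin on the work surface. World frame = base frame: x ahead of the robot, y to its left, z up, the work surface at z = 0. Lengths are in m, angles in degrees, forces in N, time in s.
With the tool pointing down it reaches from about 0.3 to 0.75 m from the base axis. Payload 8.5 kg.
Tool frame: the origin (TCP) lies between the finger pads; the fingertips stand 14 mm ahead of it and the grasp point (between the pads) lies 5 mm behind it; x points along the fingers, z is the direction in which the jaws open and shut, and the axes are right-handed (so a half turn about x gives the same grasp; the last joint's range is limited). The gripper opens to 85 mm and grips with 20 to 120 N. Pads are 22 mm wide; open, the fingers measure 114 mm over their backs; the gripper's body (76 mm by 85 mm) begins 54 mm behind the grasp point. The pads swing forward as they close: fully open they stand 13 mm farther back than shut.
Start: joints at [61.232, 21.807, 74.336, -0, 83.858, -12.336], TCP at [0.156, 0.528, 0.245] pointing down, gripper open.
Joint ranges: [-178.18, 178.18], [-50.72, 133.34], [12.68, 142.11], [-81.47, 261.47], [9.98, 163.14], [-165.26, 165.26]. Speed limits (degrees/s): [136.94, 136.94, 180, 180, 180, 180].

INTERFACE

Orientations are given as a 3x3 rotation matrix whose columns are the frame's x, y, z axes.
In Python, from rig import env gives the robot as it stands.
- The arm moves only by the shell command python3 -m jog 'ROWS' [FORCE]. ROWS is JSON, a list of rows, each a list of 5 numbers: the opening, from -1 (shut) to 1 (fully open), so that 0 is half open, then the shift along the tool's x, y, z in m, then the turn about the tool's x in rad. In form: [[claw, dx, dy, dz, yaw], ...]. A call has 1 to 20 rows; each row is the pose to reach, as a shift and turn from the pose commanded when the call began, along the tool's axes at that moment; what a row does not reach only later rows make up. A row lasts 1/10 s, in which the tool goes at most 50 mm and 8.59 degrees, less where a joint would pass 70% of its speed; a pose out of reach is approached as far as the arm can. A call with a gripper value outside its range is refused whole. The fingers move at their own pace and stop on an object; FORCE is the grip in N (left out, the last holds). Time passes only in rows, so rows that repeat a pose let the fingers close. It gives the time, the measured TCP pose, the force and the opening at its end, in the units of the state.
- env.observe(): the state, without advancing time (a new reading comes with each control period).
- env.get_image(name): name is "side" or "top" or "wrist"; returns the picture (420x560x3 uint8, red, green, blue); there is no depth.
- env.camera_model(name): a dict with "fx", "fy", "cx", "cy" (pixels), "k1" (the pictures are not rectified: a ray, as slopes to the right and down, at radius r is drawn at 1 + k1 r^2 times it, then the intrinsics apply), "origin" and "orientation" of the camera in the world. Camera axes: x right, y up, looking along -z (the intrinsics and any distortion apply to the point x, -y, -z); pixel columns grow to the right and rows downward; lengths in m; the calibration is good to about 2 mm. A picture is of the moment at which its call begins: read the wrist's pose just before it. camera_model takes no time and is no camera call; for the wrist camera it gives the pose at the moment of the call.
- env.close_job(): hands the job in, once; it reports no verdict.
The state is a dict: "time_s": time; "q": joint angles; "qvel": joint speeds; "joint_efforts": joint torques, N m; "position": TCP position; "tool_rot": TCP orientation; "ft_force": force on the tool from outside, world axes, zero at the start; "wrist_torque": the same for the moment, N m; "grip_width": finger opening in m.
Only numpy, scipy, OpenCV 4.12 (cv2) and the standard library are available. Lean on these libraries where they do the work, as an engineer would, in place of code of your own. Each camera call takes 0.05 s, during which the arm holds its last target.

TASK

Slacken the belt sander's belt: lift the holding pawl off the ratchet wheel by its cross bar and tip it right over so that it stays up, then turn the wheel backwards (anticlockwise from above) by its handle until you feel it come up on its hidden slack stop, without forcing it. Then put the pawl back down on the teeth and let go of everything, the wheel still resting against the stop. Never force the wheel against the pawl, and leave the brush, the mug and the metal strip on the belt where they are.

Things in the scene. Friction and masses are not known exactly. Their poses are not given: they have to be found in the camera images.
- wheel: Ratchet wheel of the sander's belt take-up: level steel disc 166 mm across, top 84 mm above the table, on a vertical axis. Origin on the axis at table height; yaws with the wheel. 24 saw teeth on its top face, 63 to 79 mm from the axis, 6 mm high, steep faces looking anticlockwise. BACKWARDS (slackening) is ANTICLOCKWISE seen from above; the lowered pawl blocks it within one tooth.
- wheel_hub (a point): Top of the wheel's hub, on its axis, 98 mm above the table. The greased wheel's drag at the handle is about 3.4 N per 10 mm/s of handle speed and dies away at rest; it never springs back, and if free creeps backwards at under 0.03 rad/s. After 65 to 180 degrees of backward turning it meets a hidden slack stop: the place differs each time and can only be felt: it no longer yields to a steady push.
- handle_grip (a point): Point on the wheel's free-spinning upright handle, a black cylinder 22 mm in diameter, 42 mm from the wheel's axis, standing from 89 to 143 mm above the table; this point is on its centre line, 120 mm above the table. As the handle spins on its pin, a gripper need not turn while carrying it round.
- take_up: Fixed square housing under the wheel, 172 x 172 mm, 66 mm high; origin on the wheel's axis at table height. x points to the sander's belt deck (begins 120 mm from the axis, top 104 mm), y to the left seen from the robot, z up. The rubber-faced slack stop is hidden inside: it yields about 1 mm under 20 N and breaks if forced (25 N at the handle).
- pawl_mount: Fixed bracket that bears the holding pawl, right of the wheel; origin on the pawl's hinge axis, 100 mm above the table, at x 62, y -71 mm in take_up's frame. Axes as take_up's; the hinge axis is y. Cheeks within 13 mm of the origin in y; a backrest at x 15 to 23 mm, up to 25 mm above the origin.
- pawl (a joint): Lift angle of the holding pawl, rad: 0 level, nose in a tooth gap; up to 0.12 with the nose on a tooth; 1.57 upright; 2.0 tipped right over on its backrest, where its weight keeps it. Let go short of about 1.6 it falls back down, slowly. Steel bar 10 x 8 mm, 62 mm from hinge to hooked nose, pointing to -x of pawl_mount when down; about 70 g.
- pawl_bar (a point): Grip point on the pawl's round cross bar, 10 mm in diameter, 50 mm from the hinge axis. The bar sticks out to -y of pawl_mount (away from the wheel, parallel to the hinge), 59 mm long from the pawl's middle; this point is 40 mm out. Pawl down: 50 mm to -x of the hinge, level with it; it moves up and over to +x on a 50 mm circle. It may roll between the fingers.
- brush: loose hand brush, wooden back 240 x 34 mm, green bristles down, lies left of the take-up housing; bystander, origin under its middle
- blade_blank: loose flat metal strip 190 x 24 x 5 mm lying on the sander's belt; bystander, origin under its middle
- mug: loose white mug, 76 mm wide, 85 mm high, right of the pawl; bystander, origin under its middle

How it is judged:
By the outcome, as a careful person would: the job done as asked, in the order asked, and still so for the second after the job is handed in, with the robot touching nothing.
It also fails if it takes over 72 s, if anything falls off the work surface, if the arm or the gripper's body presses on something with over 40 N, if the wrist force passes 120 N, or if a joint passes its speed limit or range.

## Working session

There is one attempt and no reset: what is moved stays moved. The work goes in short steps, Python scripts to look and compute and a shell command to move; the robot and the scene stay as the last step left them, time stands still between calls to the robot, and variables do not carry over. Pictures are saved under pics/ and viewed, and the job is handed in when it is done.

```bash
mkdir -p pics; ls; cat > h.py <<'E'
import numpy as np,cv2
from rig import env
def snap(n,f):
    m=env.camera_model(n); im=env.get_image(n); cv2.imwrite('pics/'+f,im[:,:,::-1]); return im,m
def ray(m,u,v):
    x=(u-m['cx'])/m['fx'];y=(v-m['cy'])/m['fy']
    p=cv2.undistortPoints(np.array([[[u,v]]],float),np.array([[m['fx'],0,m['cx']],[0,m['fy'],m['cy']],[0,0,1]],float),np.array([m['k1'],0,0,0],float))[0,0]
    d=np.array(m['orientation'])@np.array([p[0],-p[1],-1]); return np.array(m['origin']),d
def plane(m,u,v,z):
    o,d=ray(m,u,v); return o+d*(z-o[2])/d[2]
def proj(m,P):
    c=np.array(m['orientation']).T@(np.array(P)-np.array(m['origin']));x,y=c[0]/-c[2],-c[1]/-c[2];k=1+m['k1']*(x*x+y*y)
    return m['fx']*x*k+m['cx'],m['fy']*y*k+m['cy']
E
python3 - <<'E'
from h import *
for n in ('top','side','wrist'):
    im,m=snap(n,n+'0.png'); print(n,{k:np.round(v,3).tolist() for k,v in m.items()})
s=env.observe();print(s)
E
```

```text
pics
top {'fx': 427.86, 'fy': 427.86, 'cx': 281.955, 'cy': 208.224, 'k1': -0.128, 'origin': [0.38, 0.033, 1.084], 'orientation': [[-0.129, 0.967, -0.218], [-0.992, -0.126, 0.026], [-0.002, 0.219, 0.976]]}
side {'fx': 480.327, 'fy': 480.327, 'cx': 286.303, 'cy': 211.846, 'k1': -0.173, 'origin': [0.545, 0.984, 0.793], 'orientation': [[-0.999, 0.028, -0.033], [-0.044, -0.588, 0.808], [0.003, 0.808, 0.589]]}
wrist {'fx': 373.81, 'fy': 373.81, 'cx': 282.711, 'cy': 213.055, 'k1': -0.062, 'origin': [0.082, 0.549, 0.373], 'orientation': [[0.284, -0.915, -0.288], [0.959, 0.27, 0.087], [-0.002, -0.301, 0.954]]}
{'time_s': 0.15, 'q': array([ 6.12334019e+01,  2.18336051e+01,  7.43686391e+01, -1.35502557e-03,
        8.38592679e+01, -1.23363607e+01]), 'qvel': array([-0.04178843, -0.02044971, -0.20294837,  0.01138906, -0.07271578,
       -0.00632698]), 'joint_efforts': array([ 2.22829578e-03, -4.48628461e+01, -2.31345284e+01, -1.23913642e-04,
        3.81407022e-03,  5.38904942e-05]), 'position': array([0.15548697, 0.52736837, 0.24487586]), 'tool_rot': array([[-4.96044185e-04, -9.59165506e-01,  2.82844987e-01],
       [-9.52409263e-04,  2.82845347e-01,  9.59165055e-01],
       [-9.99999423e-01,  2.06404063e-04, -1.05382190e-03]]), 'ft_force': array([0.4880902 , 0.35292539, 0.31690903]), 'wrist_torque': array([-0.04014697,  0.04985633, -0.00401438]), 'grip_width': 0.08540500200985046}
```

View pics/top0.png

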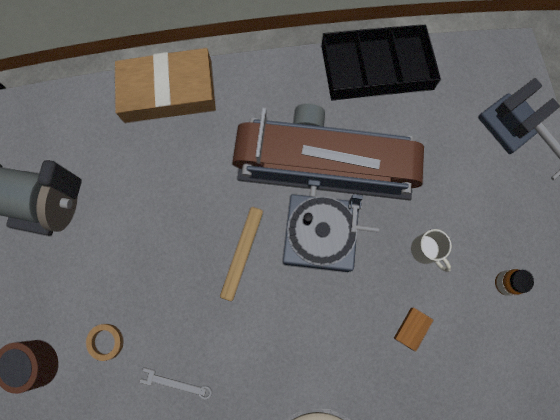

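View pics/side0.png

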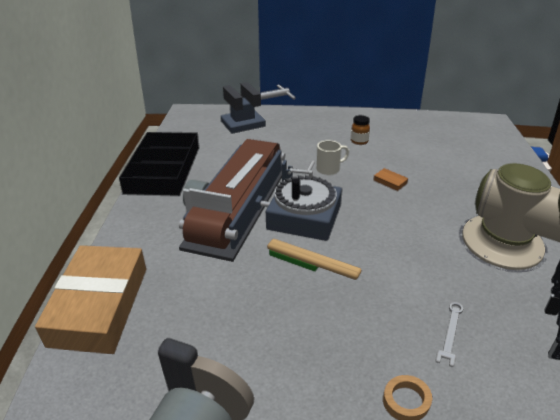

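```bash
python3 - <<'E'
import cv2
a=cv2.imread('pics/top0.png')[160:290,270:470];cv2.imwrite('pics/topc.png',cv2.resize(a,None,fx=4,fy=4,interpolation=cv2.INTER_CUBIC))
a=cv2.imread('pics/side0.png')[130:250,240:380];cv2.imwrite('pics/sidec.png',cv2.resize(a,None,fx=5,fy=5,interpolation=cv2.INTER_CUBIC))
E
```

```text
(no output)
```

View pics/topc.png

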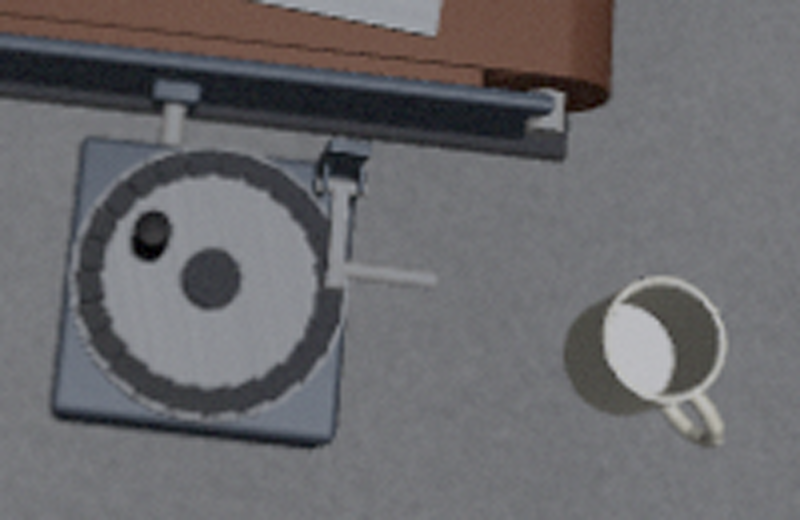

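View pics/sidec.png

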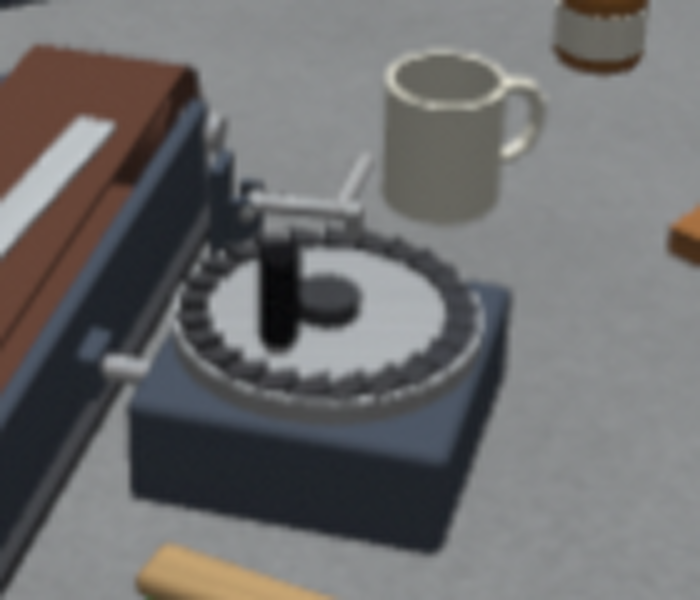

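The top crop shows the hub at about (322.8,229.5), handle top (308.5,216.5), cross bar from (356,227.5) to (379,230), hinge near (356,205). Mug at about (436,246).

```bash
python3 - <<'E'
from h import *
m=env.camera_model('top'); s=env.camera_model('side')
def p(n,u,v,z): 
    P=plane(m,u,v,z); print(n,P.round(4)); return P
hub=p('hub',322.75,229.5,.098)
ht=p('handletop',270+152/4,160+222/4,.143); hb=p('handlebot',270+150/4,160+252/4,.089)
b0=p('barbase',270+345/4,160+270/4,.1);b1=p('barend',270+437/4,160+281/4,.1)
# housing corners at z=.066 
c=[p('c',270+x/4,160+y/4,.066) for x,y in((82,138),(335,440),(54,412))]
x=c[0]-c[2];print('yaw x axis',np.degrees(np.arctan2(x[1],x[0])),np.linalg.norm(x[:2])); y=c[2]-c[1];print(np.degrees(np.arctan2(y[1],y[0]))-90, np.linalg.norm(y[:2]));print('ctr',(c[0]+c[1])/2)
b=b0-b1;print(np.degrees(np.arctan2(b[1],b[0]))-90)
# side hub check: pixel (330,300)/5+(240,130)
print('side hub',plane(s,240+330/5,130+293/5,.098), 'handletop',plane(s,240+281/5,130+236/5,.143))
print('bar end side',plane(s,240+366/5,130+160/5,.1))
E
```

```text
hub [ 0.537  -0.0818  0.098 ]
handletop [ 0.5657 -0.0484  0.143 ]
handlebot [ 0.5585 -0.0493  0.089 ]
barbase [ 0.531  -0.1603  0.1   ]
barend [ 0.5174 -0.2132  0.1   ]
c [ 0.6386 -0.0199  0.066 ]
c [ 0.4358 -0.1444  0.066 ]
c [0.4743 0.019  0.066 ]
yaw x axis -13.289307471645415 0.16884797714697075
-13.26702149567825 0.16783061199993363
ctr [ 0.53717337 -0.08212736  0.066     ]
-14.447187503104644
side hub [ 0.53703777 -0.0762098   0.098     ] handletop [ 0.56311776 -0.05944599  0.143     ]
bar end side [ 0.51777457 -0.21330325  0.1       ]
```

```bash
python3 -m jog '[[0.2,0,-0.5557,-0.5866,1.517],[0.2,0,-0.5557,-0.5866,1.517],[0.2,0,-0.5557,-0.5866,1.517],[0.2,0,-0.5557,-0.5866,1.517],[0.2,0,-0.5557,-0.5866,1.517],[0.2,0,-0.5557,-0.5866,1.517],[0.2,0,-0.5557,-0.5866,1.517],[0.2,0,-0.5557,-0.5866,1.517],[0.2,0,-0.5557,-0.5866,1.517],[0.2,0,-0.5557,-0.5866,1.517],[0.2,0,-0.5557,-0.5866,1.517],[0.2,0,-0.5557,-0.5866,1.517],[0.2,0,-0.5557,-0.5866,1.517],[0.2,0,-0.5557,-0.5866,1.517],[0.2,0,-0.5557,-0.5866,1.517],[0.2,0,-0.5557,-0.5866,1.517],[0.2,0,-0.5557,-0.5866,1.517],[0.2,0,-0.5557,-0.5866,1.517],[0.2,0,-0.5557,-0.5866,1.517],[0.2,0,-0.5557,-0.5866,1.517]]' 40
python3 - <<'E'
from h import *
im,m=snap('wrist','w1.png');s=env.observe();print(s['time_s'],s['position'],s['tool_rot'].round(4).tolist(),s['grip_width'],s['qvel'].round(1))
for n,l in(('bar',(.012,-.111,.1)),('barend',(.012,-.130,.1)),('hinge',(.062,-.071,.1)),('hub',(0,0,.098))):
    a=np.radians(-13.3);P=np.array([.537+np.cos(a)*l[0]-np.sin(a)*l[1],-.0818+np.sin(a)*l[0]+np.cos(a)*l[1],l[2]]);print(n,P,proj(m,P))
E
```

```text
time_s: 2.15
position: [0.5222, -0.1909, 0.2457]
tool_rot: [[0.0, 0.23, 0.973], [0.0, 0.973, -0.23], [-1.0, 0.0, 0.0]]
ft_force: [-0.6, -0.7, 0.1]
grip_width: 0.0515
2.2 [ 0.52231082 -0.19099894  0.24575791] [[0.0003, 0.2295, 0.9733], [-0.0001, 0.9733, -0.2295], [-1.0, -0.0, 0.0003]] 0.05082949162873151 [-0.1  0.2 -0.3 -0.1 -0.  -0.1]
bar [ 0.52314263 -0.19258345  0.1       ] (np.float64(283.49129725212646), np.float64(202.64830808080887))
barend [ 0.51877168 -0.21107385  0.1       ] (np.float64(283.480041074514), np.float64(226.13988151345086))
hinge [ 0.58100356 -0.16515878  0.1       ] (np.float64(351.73642037628144), np.float64(150.20273091662403))
hub [ 0.537  -0.0818  0.098 ] (np.float64(266.07697040969566), np.float64(46.51295352634543))
```

View pics/w1.png

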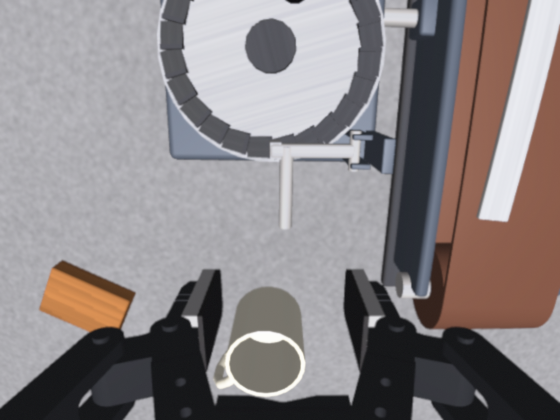

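```bash
python3 - <<'E'
from h import *
m=env.camera_model('wrist')
a=np.radians(-13.3);R=np.array([[np.cos(a),-np.sin(a)],[np.sin(a),np.cos(a)]])
for n,u,v,z in(('bar base',285,165,.1),('bar mid',286,203,.1),('barend',286.5,228,.1),('hub',270,46,.098),('mugtop',264,334,.085),('mugtopctr',264,364,.085)):
    P=plane(m,u,v,z);print(n,P.round(4),'local',(R.T@(P[:2]-[.537,-.0818])).round(4))
m=env.camera_model('top')
P=plane(m,436,243,.085);print(P,R.T@(P[:2]-[.537,-.0818]))
E
```

```text
bar base [ 0.531  -0.1648  0.1   ] local [ 0.0132 -0.0821]
bar mid [ 0.525  -0.1934  0.1   ] local [ 0.014  -0.1114]
barend [ 0.5208 -0.2133  0.1   ] local [ 0.0145 -0.1316]
hub [ 0.5398 -0.0822  0.098 ] local [0.0028 0.0003]
mugtop [ 0.4765 -0.3139  0.085 ] local [-0.0055 -0.2398]
mugtopctr [ 0.4682 -0.3464  0.085 ] local [-0.0061 -0.2733]
[ 0.47062951 -0.34843267  0.085     ] [-0.00325158 -0.2747498 ]
```

```bash
python3 -m jog '[[0.0,0.04,-0.0013,0.002,0],[0.0,0.08,-0.0013,0.002,0],[0.0,0.11,-0.0013,0.002,0],[0.0,0.13,-0.0013,0.002,0],[0,0.145,-0.0013,0.002,0],[0,0.150,-0.0013,0.002,0],[0,0.150,-0.0013,0.002,0],[-0.3,0.150,-0.0013,0.002,0]]' 30
python3 - <<'E'
from h import *
snap('wrist','w2.png')
E
```

```text
time_s: 3.0
position: [0.5246, -0.1939, 0.0963]
tool_rot: [[0.001, 0.23, 0.973], [-0.001, 0.973, -0.23], [-1.0, -0.001, 0.002]]
ft_force: [-0.3, -0.6, 0.1]
grip_width: 0.0303
```

View pics/w2.png

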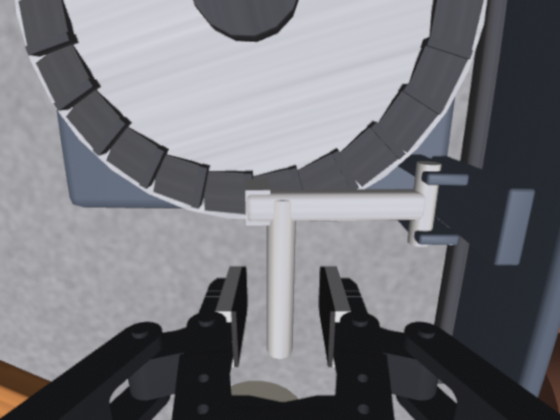

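The bar (column 280) is centred between the pads (245 and 320). Next I close the gripper.

```bash
python3 -m jog '[[-0.7,0,0,0,0],[-1,0,0,0,0],[-1,0,0,0,0],[-1,0,0,0,0],[-1,0,0,0,0],[-1,0,0,0,0]]' 30
```

```text
time_s: 3.65
position: [0.5236, -0.194, 0.096]
tool_rot: [[-0.001, 0.231, 0.973], [-0.0, 0.973, -0.231], [-1.0, -0.0, -0.001]]
ft_force: [-4.8, 1.1, 5.0]
grip_width: 0.0087
```

```bash
python3 -m jog '[[-1,-0.005,0,0.0002,0],[-1,-0.0099,0,0.001,0],[-1,-0.0148,0,0.0022,0],[-1,-0.0195,0,0.0039,0],[-1,-0.024,0,0.0061,0],[-1,-0.0282,0,0.0087,0],[-1,-0.0322,0,0.0118,0],[-1,-0.0359,0,0.0152,0],[-1,-0.0359,0,0.0152,0]]'
```

```text
time_s: 4.55
position: [0.539, -0.1978, 0.1322]
tool_rot: [[-0.001, 0.231, 0.973], [-0.001, 0.973, -0.231], [-1.0, -0.001, -0.0]]
ft_force: [-7.7, -0.6, 3.6]
grip_width: 0.0093
```

Forces are small and the bar is following. I continue the arc over to 2.0 rad.

```bash
python3 -m jog '[[-1,-0.0033,0,0.0037,0],[-1,-0.0062,0,0.0078,0],[-1,-0.0087,0,0.0121,0],[-1,-0.0107,0,0.0167,0],[-1,-0.0123,0,0.0214,0],[-1,-0.0134,0,0.0263,0],[-1,-0.014,0,0.0313,0],[-1,-0.0141,0,0.0363,0],[-1,-0.0137,0,0.0412,0],[-1,-0.0128,0,0.0462,0],[-1,-0.0121,0,0.0490,0],[-1,-0.0121,0,0.0490,0]]'
python3 - <<'E'
from h import *
snap('wrist','w3.png')
E
```

```text
time_s: 5.75
position: [0.5872, -0.2093, 0.1432]
tool_rot: [[0.001, 0.231, 0.973], [-0.001, 0.973, -0.231], [-1.0, -0.0, 0.001]]
ft_force: [-2.6, -4.0, -0.2]
grip_width: 0.0088
```

View pics/w3.png

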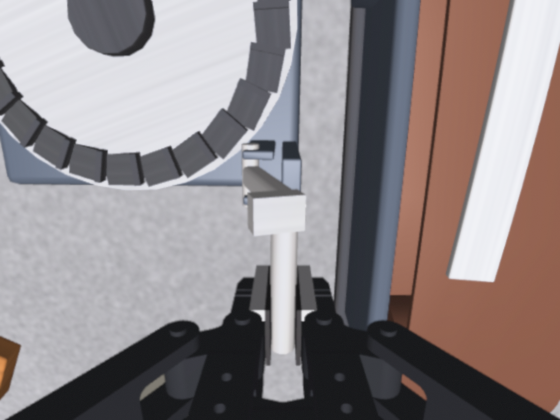

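Pawl is past upright (nose at (278,212)), at about 1.87 rad. I take it to 2.0, then release.

```bash
python3 -m jog '[[-1,0.001,0,0.003,0],[-1,0.0025,0,0.006,0],[-1,0.0025,0,0.006,0]]'
python3 -m jog '[[-0.6,0,0,0,0],[-0.4,0,0,0,0],[-0.3,0,0,0,0],[-0.3,0,0,0,0]]'
```

```text
time_s: 6.1
position: [0.5923, -0.2105, 0.1407]
tool_rot: [[-0.001, 0.231, 0.973], [-0.0, 0.973, -0.231], [-1.0, -0.0, -0.001]]
ft_force: [-3.6, -4.7, -1.1]
grip_width: 0.0093
time_s: 6.5
position: [0.5928, -0.21, 0.1409]
tool_rot: [[0.001, 0.231, 0.973], [0.0, 0.973, -0.231], [-1.0, 0.0, 0.001]]
ft_force: [0.7, -0.3, -0.0]
grip_width: 0.0301
```

```bash
python3 -m jog '[[-0.2,-0.02,0,0,0],[-0.2,-0.06,0,0,0],[-0.2,-0.095,0,0,0],[-0.2,-0.095,0,0,0]]'
python3 - <<'E'
from h import *
im,m=snap('wrist','w4.png')
E
```

```text
time_s: 6.9
position: [0.594, -0.2108, 0.2413]
tool_rot: [[0.009, 0.231, 0.973], [-0.005, 0.973, -0.231], [-1.0, -0.003, 0.01]]
ft_force: [0.4, 0.4, 0.1]
grip_width: 0.0339
```

View pics/w4.png

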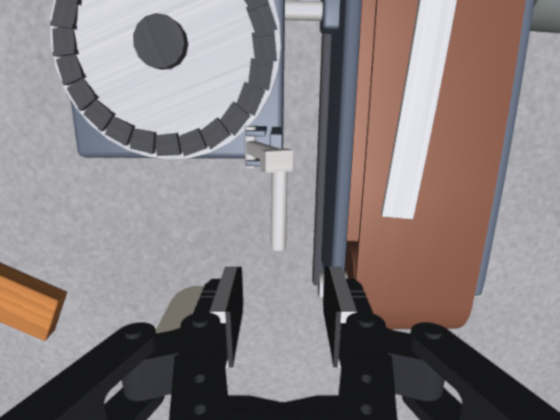

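The pawl stays tipped with nothing holding it (nose (278,158), bar to (278,248)). Now I move towards the handle and look.

```bash
python3 -m jog '[[0.0,0,0.04,-0.026,0],[0.1,0,0.08,-0.05,0],[0.1,0,0.1,-0.065,0],[0.1,0,0.1,-0.065,0],[0.1,0,0.1,-0.065,0]]'
python3 - <<'E'
from h import *
im,m=snap('wrist','w5.png');import json
json.dump({k:np.array(v).tolist() for k,v in m.items()},open('w5.json','w'))
s=env.observe();print(s['position'])
E
```

```text
time_s: 7.45
position: [0.5523, -0.0977, 0.2351]
tool_rot: [[-0.001, 0.23, 0.973], [0.0, 0.973, -0.23], [-1.0, 0.0, -0.001]]
ft_force: [-0.1, -1.0, -0.9]
grip_width: 0.047
[ 0.55255139 -0.09838788  0.23510627]
```

View pics/w5.png

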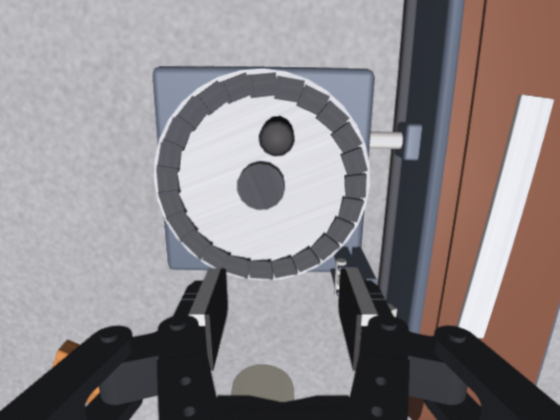

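```bash
python3 - <<'E'
from h import *;import json
m=json.load(open('w5.json'))
im=cv2.imread('pics/w5.png');g=im.max(2)
k=(g<28).astype(np.uint8);k[:, :240]=0;k[:,300:]=0;k[:110]=0;k[163:]=0
ys,xs=np.nonzero(k);print(xs.min(),xs.max(),ys.min(),ys.max(),len(xs))
h=plane(m,261,186,.098);t=plane(m,276.5,138,.143);print(h,t,np.linalg.norm((t-h)[:2]))
d=t-h;print(np.degrees(np.arctan2(d[1],d[0])))
E
```

```text
267 290 117 127 64
[ 0.54058656 -0.08092321  0.098     ] [ 0.56166091 -0.04533179  0.143     ] 0.041362753573275304
59.36941707639622
```

```bash
python3 -m jog '[[0.1,0,0.03,-0.003,0],[0.1,0,0.0535,-0.006,0],[0.1,0.03,0.0535,-0.006,0],[0.1,0.06,0.0535,-0.006,0],[0.1,0.085,0.0535,-0.006,0],[0,0.105,0.0535,-0.006,0],[-0.1,0.114,0.0535,-0.006,0],[-0.1,0.116,0.0535,-0.006,0],[-0.1,0.116,0.0535,-0.006,0]]' 25
python3 - <<'E'
from h import *
snap('wrist','w6.png')
E
```

```text
time_s: 8.4
position: [0.5594, -0.045, 0.1201]
tool_rot: [[0.001, 0.231, 0.973], [-0.0, 0.973, -0.231], [-1.0, -0.0, 0.001]]
ft_force: [-0.1, 0.5, 0.5]
grip_width: 0.0384
```

View pics/w6.png

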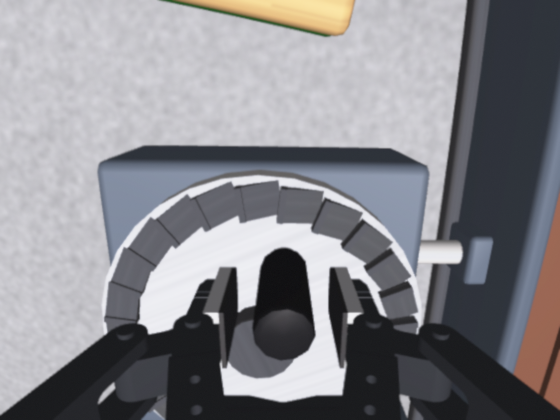

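The handle is centred (column 283) between the pads. I close lightly.

```bash
python3 -m jog '[[-0.5,0,0,0,0],[-0.8,0,0,0,0],[-0.8,0,0,0,0],[-0.8,0,0,0,0],[-0.8,0,0,0,0]]' 25
```

```text
time_s: 8.95
position: [0.5594, -0.0446, 0.1208]
tool_rot: [[0.002, 0.231, 0.973], [-0.001, 0.973, -0.231], [-1.0, -0.0, 0.002]]
ft_force: [-0.4, -0.7, 7.2]
grip_width: 0.0214
```

```bash
python3 -c "
import numpy as np
c=lambda f:42*np.array([np.cos(np.radians(f)),np.sin(np.radians(f))])
print([(round(f,1),*(c(f)-c(74.4)).round(1).tolist()) for f in np.arange(77.4,260,3)])"
```

```text
[(np.float64(77.4), -2.1, 0.5), (np.float64(80.4), -4.3, 1.0), (np.float64(83.4), -6.5, 1.3), (np.float64(86.4), -8.7, 1.5), (np.float64(89.4), -10.9, 1.5), (np.float64(92.4), -13.1, 1.5), (np.float64(95.4), -15.2, 1.4), (np.float64(98.4), -17.4, 1.1), (np.float64(101.4), -19.6, 0.7), (np.float64(104.4), -21.7, 0.2), (np.float64(107.4), -23.9, -0.4), (np.float64(110.4), -25.9, -1.1), (np.float64(113.4), -28.0, -1.9), (np.float64(116.4), -30.0, -2.8), (np.float64(119.4), -31.9, -3.9), (np.float64(122.4), -33.8, -5.0), (np.float64(125.4), -35.6, -6.2), (np.float64(128.4), -37.4, -7.5), (np.float64(131.4), -39.1, -8.9), (np.float64(134.4), -40.7, -10.4), (np.float64(137.4), -42.2, -12.0), (np.float64(140.4), -43.7, -13.7), (np.float64(143.4), -45.0, -15.4), (np.float64(146.4), -46.3, -17.2), (np.float64(149.4), -47.4, -19.1), (np.float64(152.4), -48.5, -21.0), (np.float64(155.4), -49.5, -23.0), (np.float64(158.4), -50.3, -25.0), (np.float64(161.4), -51.1, -27.1), (np.float64(164.4), -51.7, -29.2), (np.float64(167.4), -52.3, -31.3), (np.float64(170.4), -52.7, -33.4), (np.float64(173.4), 
[... 294 characters left out ...]
 (np.float64(200.4), -50.7, -55.1), (np.float64(203.4), -49.8, -57.1), (np.float64(206.4), -48.9, -59.1), (np.float64(209.4), -47.9, -61.1), (np.float64(212.4), -46.8, -63.0), (np.float64(215.4), -45.5, -64.8), (np.float64(218.4), -44.2, -66.5), (np.float64(221.4), -42.8, -68.2), (np.float64(224.4), -41.3, -69.8), (np.float64(227.4), -39.7, -71.4), (np.float64(230.4), -38.1, -72.8), (np.float64(233.4), -36.3, -74.2), (np.float64(236.4), -34.5, -75.4), (np.float64(239.4), -32.7, -76.6), (np.float64(242.4), -30.8, -77.7), (np.float64(245.4), -28.8, -78.6), (np.float64(248.4), -26.8, -79.5), (np.float64(251.4), -24.7, -80.3), (np.float64(254.4), -22.6, -80.9), (np.float64(257.4), -20.5, -81.4)]
```

```bash
python3 -m jog '[[-0.8,0,0.0005,-0.0021,0],[-0.8,0,0.001,-0.0043,0],[-0.8,0,0.0013,-0.0065,0],[-0.8,0,0.0015,-0.0087,0],[-0.8,0,0.0015,-0.0109,0],[-0.8,0,0.0015,-0.0131,0]]'
```

```text
time_s: 9.55
position: [0.5482, -0.0405, 0.1208]
tool_rot: [[0.005, 0.231, 0.973], [-0.001, 0.973, -0.231], [-1.0, -0.0, 0.005]]
ft_force: [7.0, -1.6, 3.4]
grip_width: 0.021
```

```bash
python3 -m jog '[[-0.8,0,-0.0001,-0.0021,0],[-0.8,0,-0.0004,-0.0043,0],[-0.8,0,-0.0008,-0.0065,0],[-0.8,0,-0.0013,-0.0086,0],[-0.8,0,-0.0019,-0.0108,0],[-0.8,0,-0.0026,-0.0128,0],[-0.8,0,-0.0034,-0.0149,0],[-0.8,0,-0.0043,-0.0169,0],[-0.8,0,-0.0043,-0.0169,0],[-0.8,0,-0.0043,-0.0169,0]]'
python3 -c "
from h import *
s=env.observe();print(s['position'],s['ft_force'],s['wrist_torque'])"
```

```text
time_s: 10.55
position: [0.5297, -0.0405, 0.1208]
tool_rot: [[0.002, 0.231, 0.973], [-0.001, 0.973, -0.231], [-1.0, -0.0, 0.002]]
ft_force: [1.3, -1.4, 8.0]
grip_width: 0.0217
[ 0.52968386 -0.04052002  0.12076675] [ 1.25678231 -1.4411205   8.01395677] [-0.19758733 -0.04300942  0.01744372]
```

```bash
cat > chk.py <<'E'
# exit 1 if the horizontal force exceeds the limit
import sys
from h import *
s=env.observe();f=s['ft_force'];p=s['position'];a=np.radians(-13.3);d=p[:2]-[.539,-.0815]
phi=np.arctan2(d[1],d[0]);t=-(f[0]*-np.sin(phi)+f[1]*np.cos(phi))
print('t%.2f phi_local %.1f r %.4f push %.1f radial %.1f fz %.1f'%(s['time_s'],np.degrees(phi-a)%360,np.hypot(*d),t,f[0]*np.cos(phi)+f[1]*np.sin(phi),f[2]))
sys.exit(1 if t>float(sys.argv[1]) else 0)
E
python3 chk.py 7 && python3 -m jog '[[-0.8,0,-0.0011,-0.0019,0],[-0.8,0,-0.0022,-0.0038,0],[-0.8,0,-0.0022,-0.0038,0]]' >/dev/null; python3 chk.py 7 &&
python3 -m jog '[[-0.8,0,-0.0006,-0.0009,0],[-0.8,0,-0.0012,-0.0018,0],[-0.8,0,-0.0012,-0.0018,0]]' >/dev/null; python3 chk.py 7 &&
python3 -m jog '[[-0.8,0,-0.0006,-0.0009,0],[-0.8,0,-0.0013,-0.0018,0],[-0.8,0,-0.0013,-0.0018,0]]' >/dev/null; python3 chk.py 7
```

```text
t10.55 phi_local 116.1 r 0.0420 push 0.9 radial -1.7 fz 8.0
t10.85 phi_local 121.9 r 0.0420 push 1.4 radial -1.1 fz 7.8
t11.15 phi_local 125.0 r 0.0420 push 0.4 radial -0.9 fz 7.0
t11.45 phi_local 128.0 r 0.0420 push 0.2 radial -1.2 fz 8.4
```

```bash
python3 chk.py 5 &&
python3 -m jog '[[-0.8,0,-0.0007,-0.0008,0],[-0.8,0,-0.0014,-0.0017,0],[-0.8,0,-0.0014,-0.0017,0]]' >/dev/null && python3 chk.py 5 &&
python3 -m jog '[[-0.8,0,-0.0007,-0.0008,0],[-0.8,0,-0.0015,-0.0016,0],[-0.8,0,-0.0015,-0.0016,0]]' >/dev/null && python3 chk.py 5 &&
python3 -m jog '[[-0.8,0,-0.0008,-0.0008,0],[-0.8,0,-0.0016,-0.0015,0],[-0.8,0,-0.0016,-0.0015,0]]' >/dev/null && python3 chk.py 5 &&
python3 -m jog '[[-0.8,0,-0.0008,-0.0008,0],[-0.8,0,-0.0017,-0.0015,0],[-0.8,0,-0.0017,-0.0015,0]]' >/dev/null && python3 chk.py 5 &&
python3 -m jog '[[-0.8,0,-0.0008,-0.0007,0],[-0.8,0,-0.0017,-0.0013,0],[-0.8,0,-0.0017,-0.0013,0]]' >/dev/null && python3 chk.py 5 &&
python3 -m jog '[[-0.8,0,-0.0009,-0.0007,0],[-0.8,0,-0.0018,-0.0013,0],[-0.8,0,-0.0018,-0.0013,0]]' >/dev/null && python3 chk.py 5 &&
python3 -m jog '[[-0.8,0,-0.001,-0.0006,0],[-0.8,0,-0.0019,-0.0011,0],[-0.8,0,-0.0019,-0.0011,0]]' >/dev/null && python3 chk.py 5 &&
python3 -m jog '[[-0.8,0,-0.001,-0.0006,0],[-0.8,0,-0.0019,-0.0011,0],[-0.8,0,-0.0019,-0.0011,0]]' >/dev/null && python3 chk.py 5
```

```text
t11.45 phi_local 128.0 r 0.0420 push 0.2 radial -1.2 fz 8.4
t11.75 phi_local 131.1 r 0.0420 push 0.5 radial -0.9 fz 7.9
t12.05 phi_local 134.0 r 0.0420 push 0.6 radial -1.4 fz 8.5
t12.35 phi_local 137.0 r 0.0420 push 0.4 radial -0.9 fz 7.7
t12.65 phi_local 140.1 r 0.0419 push 0.6 radial -1.3 fz 8.1
t12.95 phi_local 143.0 r 0.0419 push 0.4 radial -0.9 fz 7.6
t13.25 phi_local 146.0 r 0.0419 push 0.1 radial -1.9 fz 7.6
t13.55 phi_local 147.2 r 0.0419 push 9.5 radial -0.0 fz 5.3
```

```bash
python3 -m jog '[[-0.8,0,0,0,0],[-0.8,0,0,0,0],[-0.8,0,0,0,0]]'; python3 chk.py 5;python3 -m jog '[[-0.8,0,0,0,0],[-0.8,0,0,0,0],[-0.8,0,0,0,0],[-0.8,0,0,0,0],[-0.8,0,0,0,0]]' >/dev/null; python3 chk.py 5
```

```text
time_s: 13.85
position: [0.5099, -0.0513, 0.1208]
tool_rot: [[0.005, 0.231, 0.973], [0.001, 0.973, -0.231], [-1.0, 0.002, 0.004]]
ft_force: [6.9, 6.7, 5.1]
grip_width: 0.0214
t13.85 phi_local 147.2 r 0.0419 push 9.6 radial 0.0 fz 5.1
t14.35 phi_local 147.2 r 0.0419 push 9.8 radial 0.2 fz 6.3
```

Push holds steady at 9.7 N with no movement for 0.8 s, so this is the stop. I check the pawl and scene, then ease off and release.

```bash
python3 -m jog '[[-0.8,0,0.0005,0.0003,0],[-0.8,0,0.0005,0.0003,0]]' >/dev/null; python3 chk.py 50; python3 -m jog '[[-0.4,0,0,0,0],[-0.2,0,0,0,0],[-0.1,0,0,0,0],[-0.1,0,0,0,0]]'; python3 chk.py 50
python3 -m jog '[[-0.1,-0.02,0,0,0],[-0.1,-0.05,0,0,0],[-0.1,-0.09,0,0,0],[-0.1,-0.12,0,0,0],[-0.1,-0.12,0,0,0]]'
python3 - <<'E'
from h import *
im,m=snap('wrist','w7.png')
im,m=snap('top','t7.png')
cv2.imwrite('pics/t7c.png',cv2.resize(im[160:290,270:470,::-1],None,fx=4,fy=4,interpolation=cv2.INTER_CUBIC))
E
```

```text
t14.55 phi_local 146.9 r 0.0419 push 6.6 radial -0.4 fz 5.4
time_s: 14.95
position: [0.5086, -0.0517, 0.1196]
tool_rot: [[-0.001, 0.231, 0.973], [0.0, 0.973, -0.231], [-1.0, -0.0, -0.001]]
ft_force: [-0.7, 0.2, -0.4]
grip_width: 0.0388
t14.95 phi_local 148.9 r 0.0426 push -0.4 radial 0.6 fz -0.4
time_s: 15.45
position: [0.51, -0.0521, 0.2436]
tool_rot: [[0.007, 0.231, 0.973], [-0.003, 0.973, -0.231], [-1.0, -0.001, 0.007]]
ft_force: [0.1, -0.3, -1.3]
grip_width: 0.0383
```

View pics/w7.png

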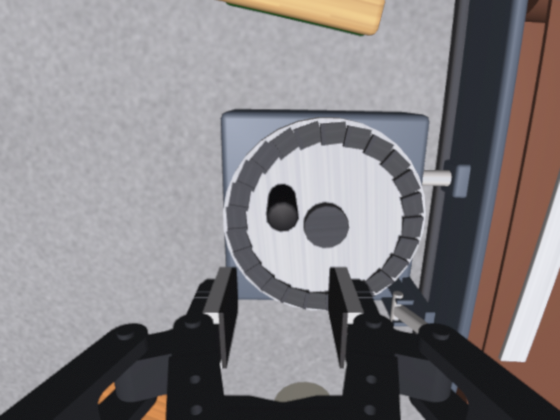

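View pics/t7c.png

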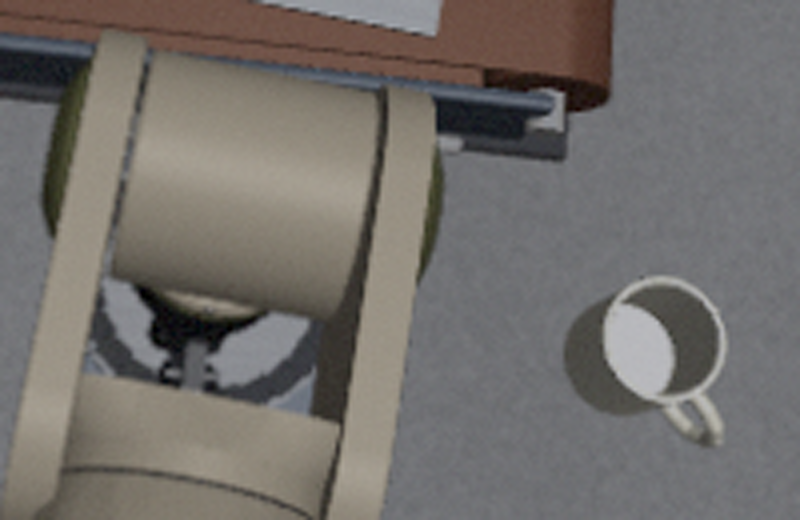

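Wheel at stop, pawl still up (bottom right, (405,310)). Back to the raised bar.

```bash
python3 -m jog '[[-0.3,0,-0.04,0.035,0],[-0.3,0,-0.08,0.07,0],[-0.3,0,-0.115,0.1,0],[-0.3,0,-0.1353,0.1178,0],[-0.3,0,-0.1353,0.1178,0],[-0.3,0,-0.1353,0.1178,0]]'
python3 - <<'E'
from h import *
im,m=snap('wrist','w8.png')
E
```

```text
time_s: 16.15
position: [0.5917, -0.2106, 0.2378]
tool_rot: [[-0.003, 0.232, 0.973], [0.002, 0.973, -0.232], [-1.0, 0.001, -0.004]]
ft_force: [0.2, 0.6, -0.1]
grip_width: 0.0301
```

View pics/w8.png

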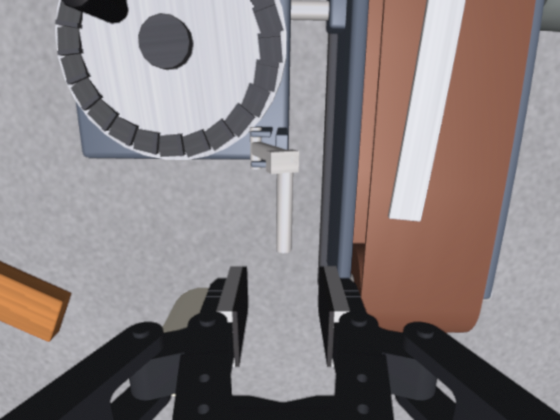

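```bash
python3 -m jog '[[-0.3,0.03,0,0,0],[-0.3,0.06,0,0,0],[-0.3,0.085,0,0,0],[-0.3,0.096,0,0,0],[-0.3,0.098,0,0,0],[-0.5,0.098,0,0,0],[-0.8,0.098,0,0,0],[-1,0.098,0,0,0],[-1,0.098,0,0,0],[-1,0.098,0,0,0],[-1,0.098,0,0,0]]' 30
```

```text
time_s: 17.3
position: [0.5924, -0.2106, 0.1432]
tool_rot: [[0.001, 0.231, 0.973], [-0.001, 0.973, -0.231], [-1.0, -0.0, 0.002]]
ft_force: [-3.1, 2.3, 6.7]
grip_width: 0.0086
```

```bash
python3 -m jog '[[-1,-0.0018,0,-0.0046,0],[-1,-0.0032,0,-0.0094,0],[-1,-0.0041,0,-0.0144,0],[-1,-0.0045,0,-0.0193,0],[-1,-0.0044,0,-0.0243,0],[-1,-0.0038,0,-0.0293,0],[-1,-0.0027,0,-0.0342,0],[-1,-0.0011,0,-0.0389,0],[-1,0.0009,0,-0.0435,0],[-1,0.0034,0,-0.0478,0],[-1,0.0034,0,-0.0478,0]]'
```

```text
time_s: 18.4
position: [0.5448, -0.1992, 0.1383]
tool_rot: [[-0.001, 0.231, 0.973], [0.001, 0.973, -0.231], [-1.0, 0.0, -0.001]]
ft_force: [-1.1, 2.6, 6.8]
grip_width: 0.0084
```

```bash
python3 -m jog '[[-1,0.0029,0,-0.0041,0],[-1,0.0062,0,-0.0078,0],[-1,0.0099,0,-0.0112,0],[-1,0.0139,0,-0.0143,0],[-1,0.0181,0,-0.0169,0],[-1,0.0226,0,-0.0191,0],[-1,0.0273,0,-0.0208,0],[-1,0.0305,0,-0.0216,0],[-1,0.0322,0,-0.022,0],[-1,0.0322,0,-0.022,0],[-1,0.0322,0,-0.022,0]]'
```

```text
time_s: 19.5
position: [0.5241, -0.1944, 0.1058]
tool_rot: [[-0.001, 0.231, 0.973], [0.0, 0.973, -0.231], [-1.0, 0.0, -0.001]]
ft_force: [-0.9, 1.6, 0.2]
grip_width: 0.0086
```

```bash
python3 -m jog '[[-1,0.001,0,-0.0002,0],[-1,0.002,0,-0.0003,0],[-1,0.002,0,-0.0003,0]]'
```

```text
time_s: 19.8
position: [0.5239, -0.1944, 0.1042]
tool_rot: [[-0.0, 0.231, 0.973], [0.0, 0.973, -0.231], [-1.0, -0.0, -0.0]]
ft_force: [-2.1, 0.7, 1.3]
grip_width: 0.0088
```

Force is low. I release and let it drop the last few mm.

```bash
python3 -m jog '[[-0.7,0,0,0,0],[-0.5,0,0,0,0],[-0.3,0,0,0,0],[-0.2,0,0,0,0],[-0.2,0,0,0,0],[-0.2,0,0,0,0],[-0.2,0,0,0,0]]'
python3 - <<'E'
from h import *
im,m=snap('wrist','w9.png')
E
```

```text
time_s: 20.5
position: [0.524, -0.1944, 0.1042]
tool_rot: [[0.0, 0.231, 0.973], [-0.0, 0.973, -0.231], [-1.0, -0.0, 0.0]]
ft_force: [0.7, -0.0, 0.2]
grip_width: 0.0341
```

View pics/w9.png

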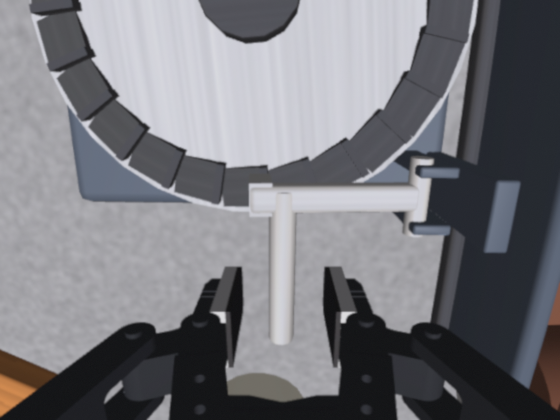

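```bash
python3 -m jog '[[-0.2,-0.03,0,0,0],[-0.2,-0.07,0,0,0],[-0.2,-0.12,0,0,0],[-0.2,-0.16,0,0,0],[-0.2,-0.16,-0.04,-0.03,0],[-0.2,-0.16,-0.08,-0.06,0],[-0.2,-0.16,-0.1,-0.1,0],[-0.2,-0.16,-0.1,-0.14,0],[-0.2,-0.16,-0.1,-0.16,0],[-0.2,-0.16,-0.1,-0.16,0],[-0.2,-0.16,-0.1,-0.16,0]]'
python3 - <<'E'
from h import *
im,m=snap('top','t10.png');cv2.imwrite('pics/t10c.png',cv2.resize(im[160:290,270:470,::-1],None,fx=4,fy=4,interpolation=cv2.INTER_CUBIC))
im,m=snap('side','s10.png');cv2.imwrite('pics/s10c.png',cv2.resize(im[130:250,240:380,::-1],None,fx=5,fy=5,interpolation=cv2.INTER_CUBIC))
print(env.observe()['time_s'])
E
```

```text
time_s: 21.65
position: [0.3456, -0.255, 0.2646]
tool_rot: [[0.001, 0.231, 0.973], [-0.001, 0.973, -0.231], [-1.0, -0.001, 0.001]]
ft_force: [0.3, 0.2, 0.1]
grip_width: 0.0343
21.75
```

View pics/t10c.png

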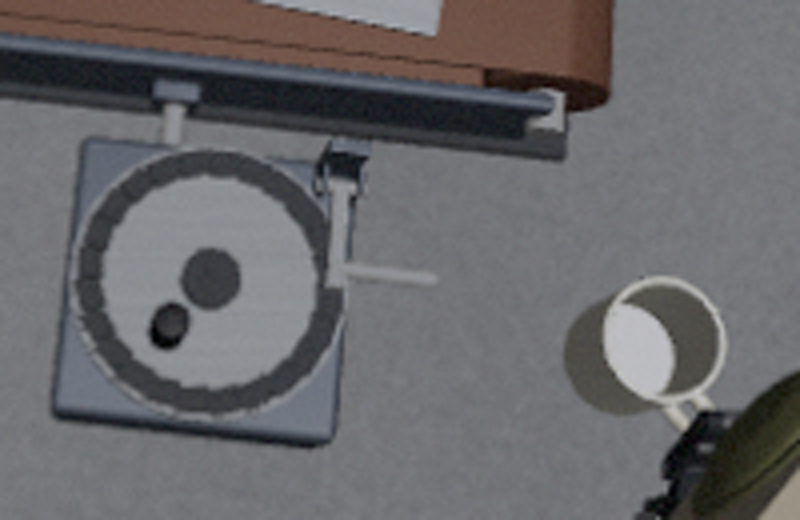

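View pics/s10c.png

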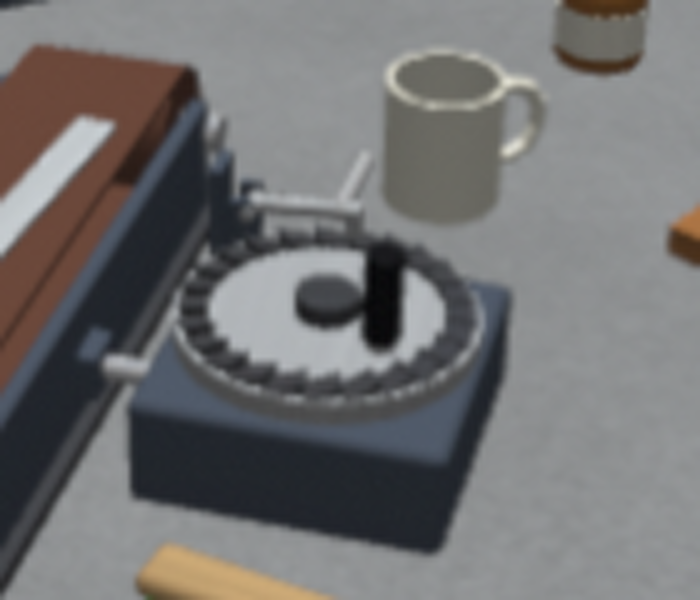

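View pics/t10.png

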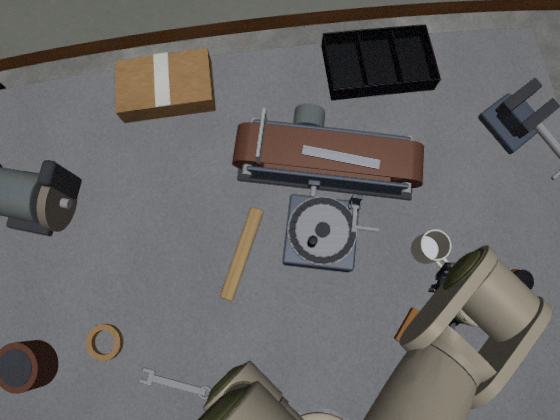

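```bash
python3 - <<'E'
from h import *
m=env.camera_model('top')
for n,u,v in(('start',270+152/4,160+225/4),('end',270+173/4,160+318/4)):
    P=plane(m,u,v,.143);d=P[:2]-[.538,-.0818];print(n,P.round(4),np.degrees(np.arctan2(d[1],d[0]))+13.3,np.hypot(*d))
a=cv2.imread('pics/top0.png').astype(int);b=cv2.imread('pics/t10.png').astype(int)
d=abs(a-b).max(2)>40
for n,(x0,x1,y0,y1) in dict(brush=(215,268,200,305),strip=(295,385,140,172),mug=(412,450,225,262)).items(): print(n,d[y0:y1,x0:x1].sum())
E
```

```text
start [ 0.564  -0.0481  0.143 ] 65.66084719810982 0.04249558264203782
end [ 0.5102 -0.0523  0.143 ] 146.5266963890721 0.040524794920310594
brush 0
strip 0
mug 0
```

The handle is at 146.5° (stop felt at 147°), the pawl is down and the bystanders haven't moved. I hand in.

```bash
python3 -c "
from h import *
print(env.close_job())"
```

```text
the job is handed in; nothing more can be done
None
```

The belt is slackened and the job is handed in at about 22 s. No verdict was given.

- **Pawl up:** I lifted the pawl by its cross bar to 2.0 rad and let go. A wrist picture showed it staying tipped over.
- **Wheel turned:** I carried the handle anticlockwise about 81° in small force-checked steps. Some of that was the free wheel's own backward creep of about 8°, before I took the handle. The wheel then came up against something solid. The push held steady at 9.5–9.8 N for 0.8 s with no movement, well under the 25 N limit, so I took it as the slack stop. I did not press harder to confirm.
- **Pawl back down:** I eased off, released the handle and carried the pawl back to just above the teeth. I opened the gripper so it dropped the last few millimetres, then backed clear.

**Last checks:**
- The pawl is down on the teeth in the wrist, top and side pictures.
- The handle reads 146.5° in the top picture, against 147° felt at the stop. That difference is within picture accuracy.
- The brush, strip and mug show no change between the first and last top pictures.
- The largest force in any reading was about 11 N.

The cameras disagreed with each other by 2–3 mm on the hub's position. I averaged them, and the radius along the turn stayed at 42 mm. No check failed.

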